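Set the stirrer's speed selector to five and start it

TASK

Set the magnetic stirrer to speed 5 and start it: with a fingertip push the selector's pointer round clockwise (seen from above), click by click, to the fifth click stop after the off dot, and never past it. Only then press the round start button fully down and let it come back up. Do not pinch the pointer, do not press the square stop button, and leave the dishes, jars, bottles and tools standing where they are.

Things in the scene. Friction and masses are not known exactly. Their poses are not given: they have to be found in the camera images.
- stirrer: Magnetic stirrer, fixed white case, 360 mm wide (its y). Origin on the bench under its front control panel; +x to its rear, +y to its left. The flat grey panel is 60 mm above the bench, x = -75 to +95 mm; behind it the case is 85 mm high, its plate's top 95 mm, to x = 295 mm. On the panel: selector axis at x -8, y +95; start button at x 0, y -85; stop button at x 0, y -145 mm.
- dial_axis (a point): Fixed point on the selector's upright axis, at panel height; axes as the stirrer's. Printed round it, 50 mm and more from the axis: a round dot at off, then seven ticks for stops 1 to 7, each longer than the one before, 30 degrees apart, clockwise. Pointer direction = 1.8326 rad minus the selector's joint value, measured from the stirrer's +x towards its +y.
- speed_dial (a joint): Selector angle, rad, growing clockwise from above, 0 (off) to 3.665. Eight click stops 0.5236 apart, off = 0, speed 5 = 2.618; starts at stop 0, 1 or 2. A sprung ball holds it at each stop: some 2 N at the pointer's outer half takes it over the crest halfway between stops, then it jumps ahead by itself into the next.
- dial_tip (a point): Outer end of the selector's pointer, on its top edge, 42 mm from the axis, 28 mm above the panel; moves with it, its x axis outwards. The pointer is a black fin with a metal ridge, on one side of a round hub of radius 17, height 25 mm. The fin is 16 mm thick (8 each side of the centre line), reaches 40 mm from the axis and stands from 1 to 24 mm above the panel.
- start_button (a joint): Travel of the round start button, 0 (up) to 0.006 m (fully down); a spring returns it, fully down takes 5 N. It moves straight down.
- start_button_top (a point): Centre of the top face of the round start button, 26 mm across, 22 mm above the panel when up, in a round black collar 42 mm across and 12 mm high.
- stop_button (a joint): Travel of the square stop button, 0 (up) to 0.006 m; to be left alone.
- stop_button_top (a point): Centre of the top face of the square stop button, 22 mm square, 22 mm above the panel, in a square black collar 34 mm wide; 60 mm from the start button.
- dish: Loose glass dish, 104 mm across and 45 mm high, on the stirrer's plate; origin under its centre, z up.
- sample_jar: Loose small jar, 30 mm across and 45 mm high, standing on the panel between selector and start button; origin under its centre.
- bottle_a: Loose dark reagent bottle, 74 mm across, 150 mm high, on the bench at the stirrer's left; origin under its centre.
- bottle_b: Loose clear reagent bottle, 68 mm across, 140 mm high, on the bench at the stirrer's right; origin under its centre.
- bottle_c: Loose amber reagent bottle, 60 mm across, 120 mm high, at the stirrer's right, farther back; origin under its centre.
- beaker: Loose glass beaker, 70 mm across, 85 mm high, at the stirrer's left; origin under its centre.
- spatula: Loose spatula, 170 mm long and flat, lying on the bench between the robot and the stirrer; origin under its middle.

How it is judged (in metres and radians):
On the way, in this order (a step that is already met when the one before it is completed fails the run):
1. the selector has been pushed to the fifth click stop and rests there (value of joint speed_dial between 2.498 and 2.738 rad), for 0.2 s.
2. the round start button is pressed fully down (value of joint start_button above 0.0045 m), for 0.05 s.
At the end, for the whole second after the job is handed in: The selector rests at its fifth click stop (within 0.12 rad of 2.618), the start button has been pressed and is up again (within 1 mm), the stop button is up, and every loose thing is within 20 mm of where it stood (all of step 1 and value of joint each of start_button, stop_button below 0.001 m and distance of each of dish, sample_jar, bottle_a, bottle_b, bottle_c, beaker, spatula from where it was at the start of the episode below 0.02 m); the robot touches nothing.
It fails at once if the selector was turned past the fifth stop (more than 0.3 rad beyond it) (value of joint speed_dial above 2.918 rad).
It fails at once if the start button was pressed (more than 2 mm) while the selector was not at the fifth stop (value of joint start_button above 0.002 m and not (value of joint speed_dial between 2.418 and 2.818 rad)).
It fails at once if the stop button was pressed (more than 2 mm) (value of joint stop_button above 0.002 m).
It fails at once if the pointer was pinched (fingers push on both its cheeks at once, over 1 N each) (contact force between the fingers and speed_dial_c11 above 1 N and contact force between the fingers and speed_dial_c12 above 1 N).
It fails at once if a loose thing was lifted, carried or pushed more than 20 mm (distance of any of dish, sample_jar, bottle_a, bottle_b, bottle_c, beaker, spatula from where it was at the start of the episode above 0.02 m).
It also fails if it takes over 51 s, if anything falls off the work surface, if the arm or the gripper's body presses on something with over 40 N, if the wrist force passes 120 N, or if a joint passes its speed limit or range.

ROBOT

A 6-joint arm with a two-finger parallel gripper is mounted at the origin on the work surface. World frame = base frame: x ahead of the robot, y to its left, z up, the work surface at z = 0. Lengths are in m, angles in degrees, forces in N, time in s.
With the tool pointing down it reaches from about 0.3 to 0.875 m from the base axis. Payload 4.2 kg.
Tool frame: the origin (TCP) lies on the centre line of the jaws, within the pads' length; the fingertips stand 11 mm ahead of it and the grasp point (between the pads) lies 8 mm behind it (r.tcp_to_tips is the distance from the TCP to the fingertips, in m); z points along the fingers, y is the direction in which the jaws open and shut (so a half turn about z gives the same grasp; the last joint's range is limited). The gripper opens to 85 mm and grips with 20 to 120 N. Pads are 22 mm wide; open, the fingers measure 114 mm over their backs; the gripper's body (76 mm by 85 mm) begins 54 mm behind the grasp point. The pads swing forward as they close: fully open they stand 13 mm farther back than shut.
Start: joints at [-74.886, 18.312, 89.639, -0, 72.044, -1.146], TCP at [0.161, -0.552, 0.242] pointing down, gripper open.
Joint ranges: [-177.97, 177.97], [-48.28, 115.42], [12.27, 149.76], [-77.06, 257.06], [2.81, 150.46], [-146.56, 146.56]. Speed limits (degrees/s): [147.25, 147.25, 180, 180, 180, 180].

INTERFACE

Orientations are given as [roll, pitch, yaw] about the fixed x, y, z axes, in that order (R = Rz(yaw) Ry(pitch) Rx(roll)).
In Python, from cell import r, capture, camera_info gives the robot as it stands.
- The arm moves only by the shell command python3 -m jog 'ROWS'. ROWS is JSON, a list of rows, each an object of numbers: "x", "y", "z": the shift along the tool's x, y, z in mm; "ax", "ay", "az": the turn, a rotation vector about the tool's x, y, z in rad; "grip": the finger opening in mm, from 0 to 85.4. In form: [{"x": .., "y": .., "z": .., "ax": .., "ay": .., "az": .., "grip": ..}, ...]. A call has 1 to 20 rows; each row is the pose to reach, as a shift and turn from the pose measured when the call began, along the tool's axes at that moment; what a row does not reach only later rows make up. A row lasts 1/10 s, in which the tool goes at most 50 mm and 8.59 degrees, less where a joint would pass 70% of its speed; a pose out of reach is approached as far as the arm can. A call with a gripper value outside its range is refused whole. The fingers move at their own pace and stop on an object; the grip force is fixed at half the most. Time passes only in rows, so rows that repeat a pose let the fingers close. It gives the time, the measured TCP pose, the force and the opening at its end, in the units of the state.
- r.sense(): the state, without advancing time (a new reading comes with each control period).
- capture(name): name is "scene" or "top"; returns the picture (420x560x3 uint8, red, green, blue); there is no depth.
- camera_info(name): a dict with "intrinsics" (3x3 intrinsics, pixels), "rvec" (rotation vector, rad) and "tvec" (3), from world to camera coordinates, as OpenCV has them. Camera axes: x right, y down, z forward; pixel columns grow to the right and rows downward; lengths in m; the calibration is good to about 2 mm. A picture is of the moment at which its call begins. camera_info takes no time and is no camera call.
- r.job_done(): hands the job in, once; it reports no verdict.
The state is a dict: "time": time; "joint_pos": joint angles; "joint_vel": joint speeds; "joint_efforts": joint torques, N m; "tcp_pos": TCP position; "eef_rot": TCP orientation; "force": force on the tool from outside, world axes, zero at the start; "wrist_torque": the same for the moment, N m; "gripper_width": opening from 0.0 (shut) to 1.0 (fully open).
Only numpy, scipy, OpenCV 4.12 (cv2) and the standard library are available. Lean on these libraries where they do the work, as an engineer would, in place of code of your own. Each camera call takes 0.05 s, during which the arm holds its last target.

## Working session

There is one attempt and no reset: what is moved stays moved. The work goes in short steps, Python scripts to look and compute and a shell command to move; the robot and the scene stay as the last step left them, time stands still between calls to the robot, and variables do not carry over. Pictures are saved under pics/ and viewed, and the job is handed in when it is done.

```bash
mkdir -p pics; ls
python3 - <<'E'
from cell import r,capture,camera_info
import cv2
for n in("scene","top"):
    im=capture(n)[:,:,::-1]; cv2.imwrite(f"pics/{n}0.png",im)
    c=camera_info(n);print(n,c)
print(r.sense(), r.tcp_to_tips)
E
```

```text
pics
scene {'intrinsics': array([[513.2170757 ,   0.        , 285.06160189],
       [  0.        , 513.2170757 , 206.67994504],
       [  0.        ,   0.        ,   1.        ]]), 'rvec': array([ 2.05247143,  1.44982231, -0.551942  ]), 'tvec': array([-0.22307774, -0.35317655,  1.57500497])}
top {'intrinsics': array([[521.08570537,   0.        , 275.37736726],
       [  0.        , 521.08570537, 210.51169687],
       [  0.        ,   0.        ,   1.        ]]), 'rvec': array([ 2.16784729, -2.19247644,  0.04757397]), 'tvec': array([0.06904783, 0.55800471, 1.51782197])}
{'time': 0.1, 'joint_pos': array([-7.48858236e+01,  1.83465781e+01,  8.96995169e+01, -9.29275129e-05,
        7.20434310e+01, -1.14472850e+00]), 'joint_vel': array([-0.02967711, -0.07548738, -0.22637804,  0.00150231,  0.03658039,
        0.03973408]), 'joint_efforts': array([ 7.60021103e-04, -4.16408873e+01, -2.34705698e+01, -1.53761778e-05,
        4.86874371e-03, -7.72920117e-06]), 'tcp_pos': array([ 0.16089295, -0.55160687,  0.24157967]), 'eef_rot': array([-1.79910490e+02, -1.70020690e-03,  1.62589322e+01]), 'force': array([ 0.16954818, -0.13859396, -0.83573221]), 'wrist_torque': array([-0.0148241 ,  0.0022509 ,  0.04106707]), 'gripper_width': 1.0001093794829454} 0.011
```

View pics/top0.png

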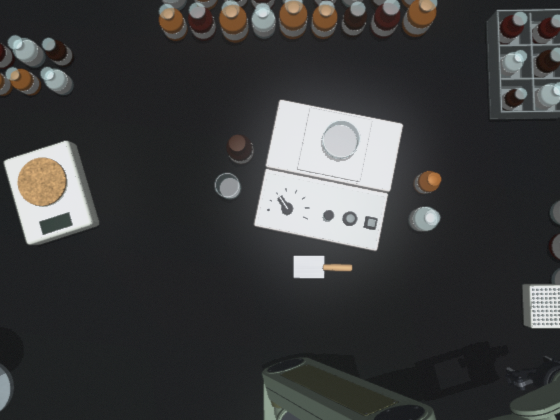

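View pics/scene0.png

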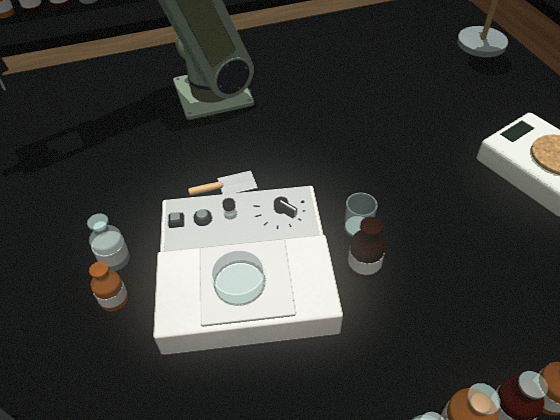

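Run:
```python
import cv2
a=cv2.imread("pics/top0.png")[165:255,245:395];cv2.imwrite("pics/t1.png",cv2.resize(a,None,fx=5.3,fy=5.3,interpolation=cv2.INTER_CUBIC))
a=cv2.imread("pics/scene0.png")[180:260,150:330];cv2.imwrite("pics/s1.png",cv2.resize(a,None,fx=4.4,fy=4.4,interpolation=cv2.INTER_CUBIC))
```

```text
(no output)
```

View pics/t1.png

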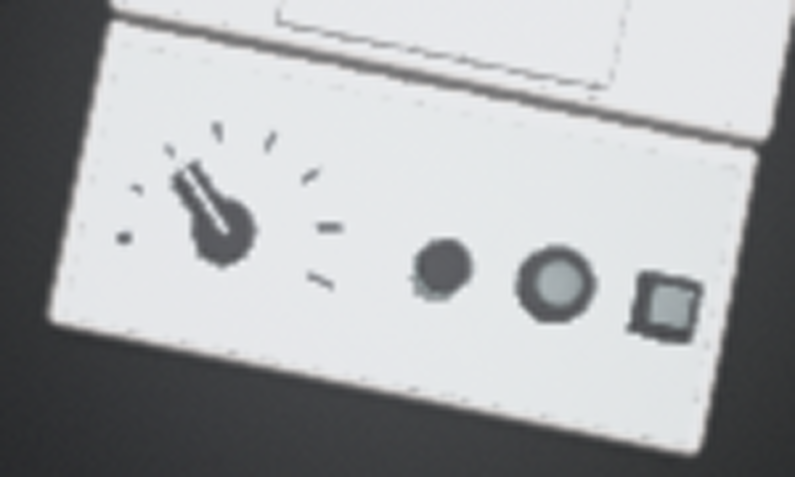

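View pics/s1.png

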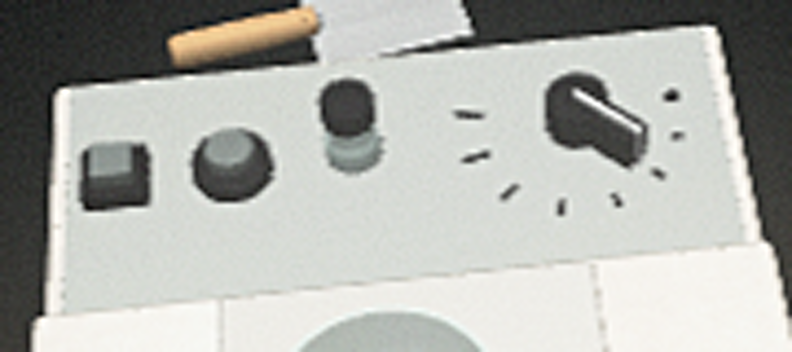

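```bash
cat > h.py <<'E'
import numpy as np,cv2
from scipy.optimize import least_squares
from cell import r,capture,camera_info
C={n:camera_info(n) for n in("top","scene")}
def proj(n,P):
    c=C[n];return cv2.projectPoints(np.float64(P).reshape(-1,3),c['rvec'],c['tvec'],c['intrinsics'],None)[0].reshape(-1,2)
def W(p,P):
    P=np.atleast_2d(np.float64(P)); c,s=np.cos(p[2]),np.sin(p[2])
    return np.c_[p[0]+c*P[:,0]-s*P[:,1],p[1]+s*P[:,0]+c*P[:,1],P[:,2]]
E
python3 - <<'E'
from h import *
# pixel = crop/scale + off - half pixel shift
T=lambda u,v:((u+.5)/5.3+245-.5,(v+.5)/5.3+165-.5)
S=lambda u,v:((u+.5)/4.4+150-.5,(v+.5)/4.4+180-.5)
obs=[("top",(-.075,.18,.06),T(50,321)),("top",(-.075,-.18,.06),T(698,456)),
("top",(0,-.085,.082),T(560,283)),("top",(0,-.145,.082),T(674,307)),
("scene",(-.075,-.18,.06),S(57,90)),("scene",(-.075,.18,.06),S(715,27)),
("scene",(0,-.085,.082),S(230,150)),("scene",(0,-.145,.082),S(110,160))]
for w in(("top",),("scene",),("top","scene")):
    f=lambda p:np.concatenate([proj(n,W(p,P))[0]-q for n,P,q in obs if n in w])
    s=least_squares(f,[.5,-.1,-.2]);print(w,s.x,np.round(s.fun,1))
p=s.x
np.save("p.npy",p)
print("axis",W(p,(-.008,.095,.06)),"start",W(p,(0,-.085,.082)))
for k in range(8):
    a=1.8326-.5236*k
    q=(-.008+.055*np.cos(a),.095+.055*np.sin(a),.06)
    print(k,(proj("top",W(p,q))[0]-(245,165))*5.3,(proj("scene",W(p,q))[0]-(150,180))*4.4)
E
```

```text
('top',) [ 0.54956822 -0.06651848 -0.21802048] [-0.7 -0.2  0.8  0.4  0.2 -0.  -0.3 -0.2]
('scene',) [ 0.5577173  -0.06624589 -0.21909229] [-0.7 -0.5  1.2 -0.5 -0.4  0.2 -0.1  0.5]
('top', 'scene') [ 0.55332022 -0.06622305 -0.2185257 ] [-0.8 -1.5  0.7 -0.9  0.  -1.3 -0.5 -1.5 -1.  -1.8  0.5 -1.8 -0.8 -1.2
 -0.5 -0.9]
axis [[0.56610559 0.028252   0.06      ]] start [[ 0.53489302 -0.14920159  0.082     ]]
0 [121.60460891 227.6448377 ] [671.22829777  94.89860183]
1 [132.48639701 176.33998881] [678.84537856 135.51799279]
2 [167.56776691 137.34073999] [658.25420813 174.45973624]
3 [217.46593254 121.00927643] [614.13248414 200.6623116 ]
4 [268.89532874 131.6925579 ] [558.63404577 206.21518697]
5 [308.14315469 166.58648963] [507.82230614 189.41176723]
6 [324.67612048 216.42912469] [476.11433641 155.44131842]
7 [313.97932471 267.89463347] [471.5975878  114.26675461]
```

```bash
cat >> h.py <<'E'
from scipy.spatial.transform import Rotation as R
def to(x,y,z,yaw):
    s=r.sense();R0=R.from_euler('xyz',s['eef_rot'],degrees=True)
    Rt=R.from_euler('xyz',[180,0,yaw],degrees=True)
    d=R0.inv().apply(np.array([x,y,z])-s['tcp_pos'])*1e3
    print("row",np.round(d,1),np.round((R0.inv()*Rt).as_rotvec(),3))
E
python3 - <<'E'
from h import *
to(.577,.072,.2,122)
p=np.load("p.npy")
# loose things, base px
for n,u,v,z in [("bottleA top",237,142,.15),("bottleA base",243,158,0),("beaker",228,186,.04),("jar top",245+443/5.3,165+266/5.3,.105),("dish",340,143,.14)]:
    c=C["top"];K=c['intrinsics'];Rm=cv2.Rodrigues(c['rvec'])[0];o=-Rm.T@c['tvec'];d=Rm.T@np.linalg.inv(K)@[u,v,1]
    P=o+d*(z-o[2])/d[2]; q=P[:2]-p[:2];cc,s=np.cos(p[2]),np.sin(p[2]);print(n,P.round(3),(cc*q[0]+s*q[1]).round(3),(-s*q[0]+cc*q[1]).round(3))
E
```

```text
row [ 574.1 -482.1   42.3] [-1.000e-03 -1.000e-03 -1.846e+00]
bottleA top [0.738 0.163 0.15 ] 0.131 0.264
bottleA base [0.719 0.159 0.   ] 0.113 0.256
beaker [0.631 0.2   0.04 ] 0.018 0.277
jar top [ 0.539 -0.086  0.105] -0.01 -0.023
dish [ 0.734 -0.118  0.14 ] 0.187 -0.011
```

```bash
python3 -m jog '[{"x":574,"y":-482,"z":42,"az":-1.846,"grip":0},{"x":574,"y":-482,"z":42,"az":-1.846,"grip":0},{"x":574,"y":-482,"z":42,"az":-1.846,"grip":0},{"x":574,"y":-482,"z":42,"az":-1.846,"grip":0},{"x":574,"y":-482,"z":42,"az":-1.846,"grip":0},{"x":574,"y":-482,"z":42,"az":-1.846,"grip":0},{"x":574,"y":-482,"z":42,"az":-1.846,"grip":0},{"x":574,"y":-482,"z":42,"az":-1.846,"grip":0},{"x":574,"y":-482,"z":42,"az":-1.846,"grip":0},{"x":574,"y":-482,"z":42,"az":-1.846,"grip":0},{"x":574,"y":-482,"z":42,"az":-1.846,"grip":0},{"x":574,"y":-482,"z":42,"az":-1.846,"grip":0},{"x":574,"y":-482,"z":42,"az":-1.846,"grip":0},{"x":574,"y":-482,"z":42,"az":-1.846,"grip":0},{"x":574,"y":-482,"z":42,"az":-1.846,"grip":0},{"x":574,"y":-482,"z":42,"az":-1.846,"grip":0},{"x":574,"y":-482,"z":42,"az":-1.846,"grip":0},{"x":574,"y":-482,"z":42,"az":-1.846,"grip":0}]'
cat >> h.py <<'E'
def snap(tag,boxes):
    for n,(u,v,w,hh,k) in boxes.items():
        a=capture(n)[v:v+hh,u:u+w,::-1];cv2.imwrite(f"pics/{n}_{tag}.png",cv2.resize(a,None,fx=k,fy=k,interpolation=cv2.INTER_CUBIC))
E
python3 - <<'E'
from h import *
snap("a",{"scene":(0,0,560,420,1),"top":(0,0,560,420,1)})
s=r.sense();print(s['time'],s['tcp_pos'],s['eef_rot'],s['joint_pos'],s['gripper_width'],s['force'])
t=s['tcp_pos']+[0,0,-.011];print([proj(n,t) for n in C])
E
```

```text
0.2 [ 0.16095231 -0.55174143  0.24182658] [-1.79940495e+02 -2.22751475e-03  1.62612461e+01] [-7.48842101e+01  1.83364353e+01  8.96780938e+01  1.09064795e-03
  7.20450082e+01 -1.14579414e+00] 0.9995562766190059 [0.01824843 0.1997202  0.08976132]
[array([[524.10439902, 362.86662761]]), array([[-14.93689065,  99.81692329]])]validation failed for argument at $[0]...
```

View pics/scene_a.png

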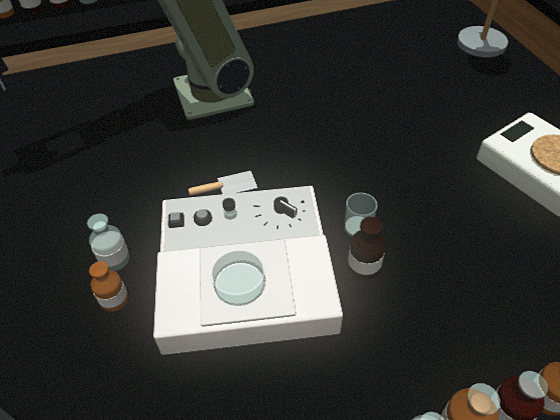

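View pics/top_a.png

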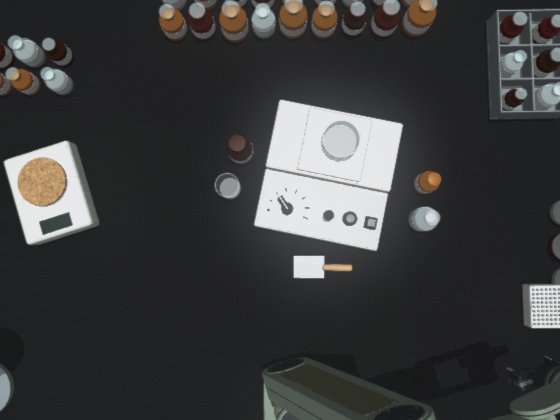

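The call was refused and nothing moved. I'll give every key this time.

```bash
python3 -m jog '[{"x":38,"y":-32,"z":3,"ax":0,"ay":0,"az":-0.12,"grip":0}]'
```

```text
time: 0.3
tcp_pos: [0.1871, -0.5138, 0.2384]
eef_rot: [179.9, 0.1, 23.0]
force: [0.5, 0.8, -0.1]
gripper_width: 0.857
```

Run:
```python
from h import *
to(.577,.072,.2,122)
```

```text
row [ 588.1 -386.5   36.8] [ 0.     0.003 -1.727]
```

```bash
python3 -m jog '[{"x":588,"y":-386,"z":37,"ax":0,"ay":0,"az":-1.727,"grip":0},{"x":588,"y":-386,"z":37,"ax":0,"ay":0,"az":-1.727,"grip":0},{"x":588,"y":-386,"z":37,"ax":0,"ay":0,"az":-1.727,"grip":0},{"x":588,"y":-386,"z":37,"ax":0,"ay":0,"az":-1.727,"grip":0},{"x":588,"y":-386,"z":37,"ax":0,"ay":0,"az":-1.727,"grip":0},{"x":588,"y":-386,"z":37,"ax":0,"ay":0,"az":-1.727,"grip":0},{"x":588,"y":-386,"z":37,"ax":0,"ay":0,"az":-1.727,"grip":0},{"x":588,"y":-386,"z":37,"ax":0,"ay":0,"az":-1.727,"grip":0},{"x":588,"y":-386,"z":37,"ax":0,"ay":0,"az":-1.727,"grip":0},{"x":588,"y":-386,"z":37,"ax":0,"ay":0,"az":-1.727,"grip":0},{"x":588,"y":-386,"z":37,"ax":0,"ay":0,"az":-1.727,"grip":0},{"x":588,"y":-386,"z":37,"ax":0,"ay":0,"az":-1.727,"grip":0},{"x":588,"y":-386,"z":37,"ax":0,"ay":0,"az":-1.727,"grip":0},{"x":588,"y":-386,"z":37,"ax":0,"ay":0,"az":-1.727,"grip":0},{"x":588,"y":-386,"z":37,"ax":0,"ay":0,"az":-1.727,"grip":0},{"x":588,"y":-386,"z":37,"ax":0,"ay":0,"az":-1.727,"grip":0},{"x":588,"y":-386,"z":37,"ax":0,"ay":0,"az":-1.727,"grip":0}]'
python3 - <<'E'
from h import *
snap("b",{"scene":(140,40,240,200,3.3),"top":(180,80,220,180,3.3)})
s=r.sense();print(s['time'],s['tcp_pos'],s['eef_rot'],s['joint_pos'],s['gripper_width'],s['force'])
t=s['tcp_pos']+[0,0,-.011];print((proj("scene",t)-(140,40))*3.3,(proj("top",t)-(180,80))*3.3)
E
```

```text
time: 2.0
tcp_pos: [0.5763, 0.0706, 0.1995]
eef_rot: [-179.8, 0.1, 122.0]
force: [-0.5, 0.3, -0.1]
gripper_width: 0.001
2.1 [0.57641143 0.07016904 0.19999218] [-1.79872408e+02  1.00910445e-01  1.21895593e+02] [  5.88352519  20.52509637  92.64495823  -0.15942744  66.90043796
 -25.94931735] 0.0010271043743890357 [ 0.23681007 -0.19420845  0.00176389]
[[527.17832029 419.95225554]] [[300.96965065 395.16031596]]
```

View pics/scene_b.png

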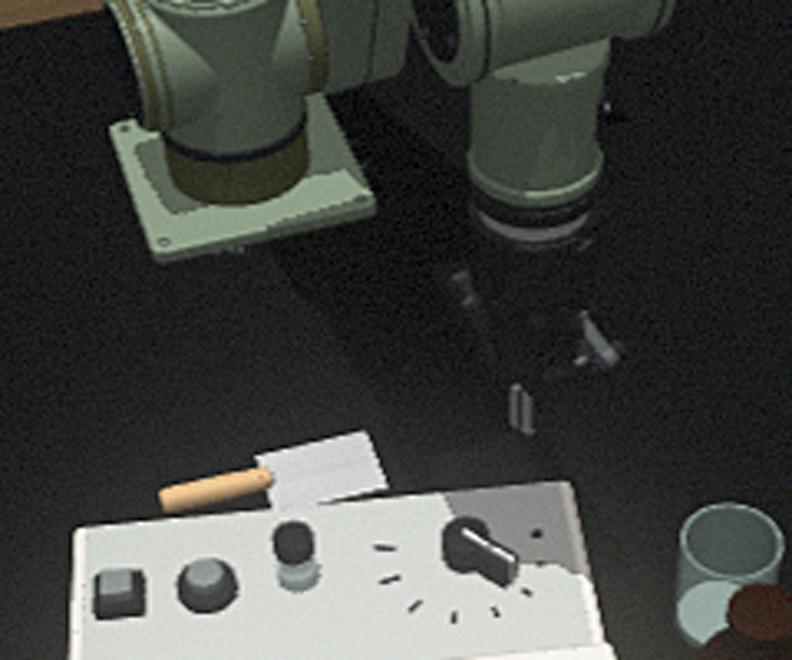

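View pics/top_b.png

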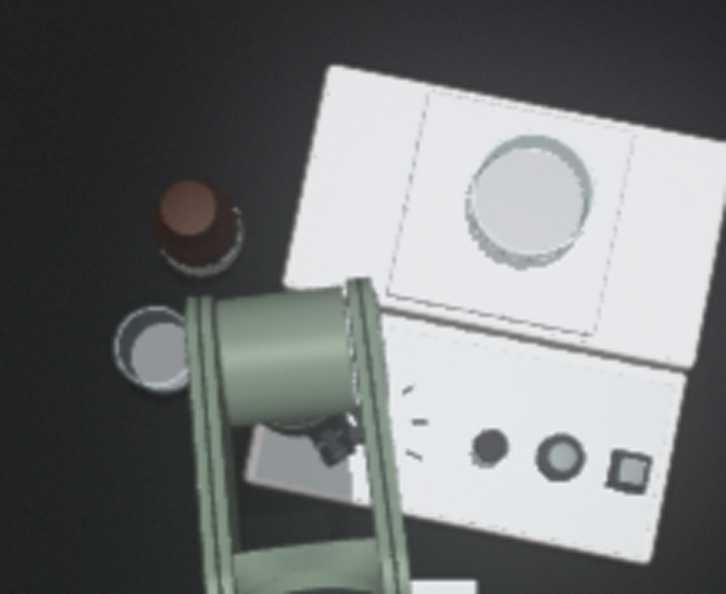

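Run:
```python
from h import *
a=capture("scene")[130:230,240:340,::-1].astype(float)
a=np.clip((a/255)**.5*255*1.2,0,255).astype('u1')
cv2.imwrite("pics/s_c.png",cv2.resize(a,None,fx=6,fy=6,interpolation=cv2.INTER_CUBIC))
s=r.sense();t=s['tcp_pos'];print((proj("scene",[t+[0,0,-.011],t,t+[0,0,.008]])-(240,130))*6)
```

```text
[[358.6377631  223.59050376]
 [358.94808004 201.32579505]
 [359.17678746 184.91642927]]
```

View pics/s_c.png

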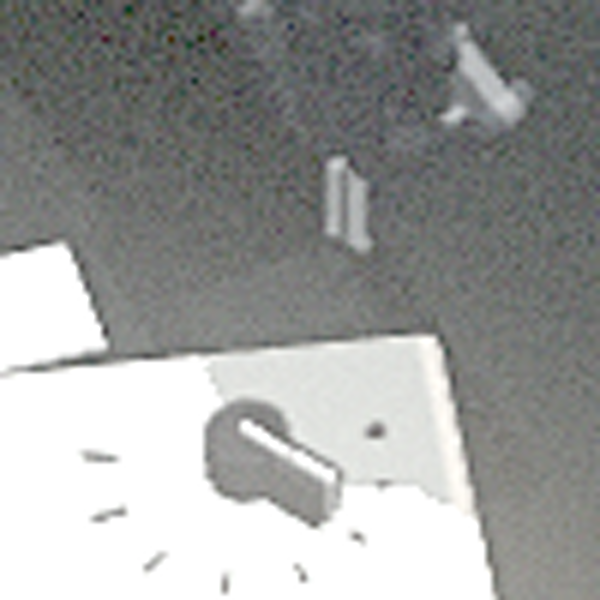

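Run:
```python
from h import *
s=r.sense();R0=R.from_euler('xyz',s['eef_rot'],degrees=True);t=s['tcp_pos']
for l in [(-11,0,11),(-11,0,-11),(-11,-10,11),(-11,10,11),(11,10,11)]:
    print(l,(proj("scene",t+R0.apply(np.array(l)/1e3))-(240,130))*6)
p=np.load("p.npy")
a=1.8326-1.0472
for dx in (0,.0044,.008):
  p2=p+[dx,0,0]
  for q in [(-.008,.095,.085),(-.008+.042*np.cos(a),.095+.042*np.sin(a),.088)]: print(dx,(proj("scene",W(p2,q))-(240,130))*6)
```

```text
(-11, 0, 11) [[339.41088507 240.9465277 ]]
(-11, 0, -11) [[339.90734391 196.0991312 ]]
(-11, -10, 11) [[317.10368644 228.46703803]]
(-11, 10, 11) [[361.88941807 253.52186829]]
(11, 10, 11) [[399.90101974 218.73624047]]
0 [[242.50807962 427.33212042]]
0 [[330.5204986  473.74785772]]
0.0044 [[246.28714425 435.5565966 ]]
0.0044 [[334.57361555 482.22327343]]
0.008 [[249.39228975 442.31440515]]
0.008 [[337.90418365 489.18777743]]
```

Run:
```python
from h import *
to(.581,.072,.079,122.4)
```

```text
row [ -0.6   5.  121.1] [-0.002  0.002 -0.009]
```

```bash
python3 -m jog '[{"x":0,"y":5,"z":30,"ax":-0.002,"ay":0.002,"az":-0.009,"grip":0},{"x":0,"y":5,"z":65,"ax":-0.002,"ay":0.002,"az":-0.009,"grip":0},{"x":0,"y":5,"z":90,"ax":-0.002,"ay":0.002,"az":-0.009,"grip":0},{"x":0,"y":5,"z":107,"ax":-0.002,"ay":0.002,"az":-0.009,"grip":0},{"x":0,"y":5,"z":116,"ax":-0.002,"ay":0.002,"az":-0.009,"grip":0},{"x":0,"y":5,"z":121,"ax":-0.002,"ay":0.002,"az":-0.009,"grip":0},{"x":0,"y":5,"z":121,"ax":-0.002,"ay":0.002,"az":-0.009,"grip":0}]'
cat >> h.py <<'E'
def look(tag):
    a=capture("scene")[150:250,210:340,::-1].astype(float)
    a=np.clip((a/255)**.6*255,0,255).astype('u1')
    cv2.imwrite(f"pics/s_{tag}.png",cv2.resize(a,None,fx=6,fy=6,interpolation=cv2.INTER_CUBIC))
    s=r.sense();print(s['time'],s['tcp_pos'].round(4),s['eef_rot'].round(1),s['force'].round(2),s['joint_pos'].round(0))
E
python3 -c "from h import *;look('d')"
```

```text
time: 2.85
tcp_pos: [0.5807, 0.0721, 0.0793]
eef_rot: [180.0, -0.0, 122.4]
force: [0.6, -0.3, 0.3]
gripper_width: 0.001
2.9 [0.5811 0.0723 0.0798] [179.9   0.  122.4] [-0.25  0.95  0.36] [  6.  28. 101.   0.  52. -26.]
```

View pics/s_d.png

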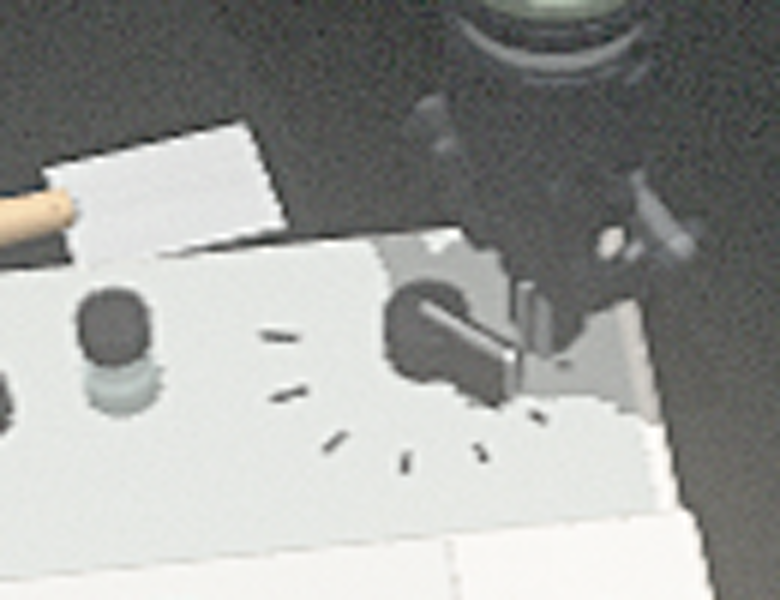

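The finger is beside the pointer on its off side: pad bottoms at about (535,350), fin end at (515,355), gap about 12–14 mm, at panel level. Next I'll work out the push arc.

```bash
cat >> h.py <<'E'
AX=np.array([.567,.0265])
def face(phi,rad=.035,off=.019):
    a=1.8326-phi-.2185
    u=np.array([np.cos(a),np.sin(a)]);v=np.array([-u[1],u[0]])
    q=AX+rad*u+off*v
    return q[0],q[1],np.degrees(a)+90
def plan(phis,z=.079,**k):
    for f in phis:
        x,y,w=face(f,**k);print(round(f,3),end=' ');to(x,y,z,w)
E
python3 -c "
from h import *
plan([1.047,1.1,1.15,1.2,1.25])"
```

```text
1.047 row [-12.   -1.5   0.8] [ 0.001  0.    -0.002]
1.1 row [-13.9  -0.5   0.8] [0.001 0.    0.051]
1.15 row [-15.7   0.3   0.8] [0.001 0.    0.101]
1.2 row [-17.6   1.    0.8] [0.001 0.    0.151]
1.25 row [-19.5   1.7   0.8] [0.001 0.    0.201]
```

```bash
python3 -m jog '[{"x":-4,"y":-1,"z":0.8,"ax":0,"ay":0,"az":0,"grip":0},{"x":-8,"y":-1.5,"z":0.8,"ax":0,"ay":0,"az":0,"grip":0},{"x":-10,"y":-1.5,"z":0.8,"ax":0,"ay":0,"az":0,"grip":0},{"x":-12,"y":-1.5,"z":0.8,"ax":0,"ay":0,"az":0,"grip":0},{"x":-13.9,"y":-0.5,"z":0.8,"ax":0,"ay":0,"az":0.051,"grip":0},{"x":-15.7,"y":0.3,"z":0.8,"ax":0,"ay":0,"az":0.101,"grip":0},{"x":-15.7,"y":0.3,"z":0.8,"ax":0,"ay":0,"az":0.101,"grip":0}]'
python3 -c "from h import *;look('e')"
```

```text
time: 3.6
tcp_pos: [0.59, 0.0588, 0.079]
eef_rot: [179.9, 0.0, 116.6]
force: [-0.7, -0.5, 0.4]
gripper_width: 0.001
3.65 [0.5898 0.0588 0.079 ] [179.9   0.  116.7] [ 0.44 -0.4   0.21] [  5.  28. 100.  -0.  52. -22.]
```

View pics/s_e.png

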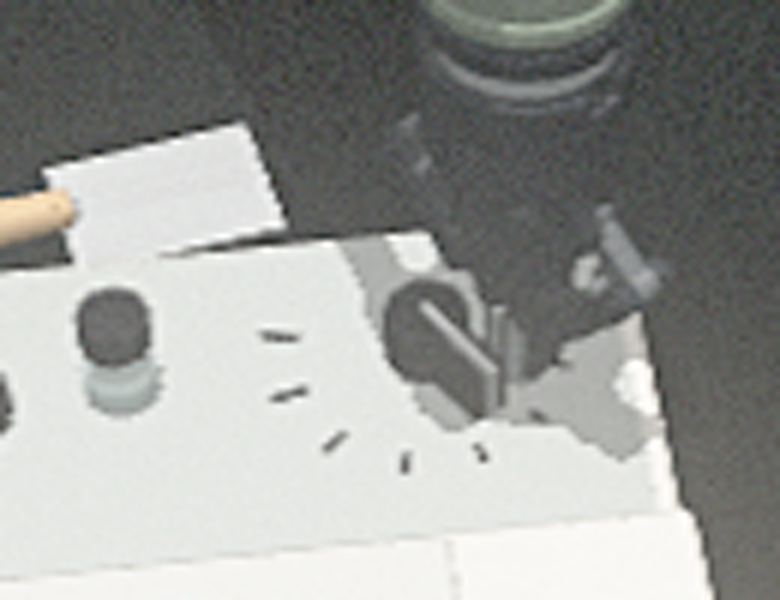

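Run:
```python
from h import *
p=np.load("p.npy")
A=np.array([-.008,.095,.085])
c=proj("scene",W(p,A))[0]
for f in np.arange(1.047,2.7,.1309):
    a=1.8326-f;q=A+[.042*np.cos(a),.042*np.sin(a),.003]
    print(round(f,3),((proj("scene",W(p,q))[0]-(210,150))*6).round(0))
print((c-(210,150))*6)
plan([1.2,1.25,1.3,1.35,1.4])
```

```text
1.047 [511. 354.]
1.178 [501. 362.]
1.309 [490. 370.]
1.44 [477. 376.]
1.571 [464. 381.]
1.702 [450. 385.]
1.832 [435. 387.]
1.963 [420. 387.]
2.094 [405. 387.]
2.225 [391. 384.]
2.356 [377. 381.]
2.487 [364. 376.]
2.618 [352. 369.]
[422.50807962 307.33212042]
1.2 row [-1.5  1.  -0. ] [0.001 0.001 0.051]
1.25 row [-3.3  1.8 -0. ] [0.001 0.001 0.101]
1.3 row [-5.2  2.6 -0. ] [0.001 0.001 0.151]
1.35 row [-7.1  3.2 -0. ] [0.001 0.001 0.201]
1.4 row [-9.   3.7 -0. ] [0.001 0.001 0.251]
```

```bash
python3 -m jog '[{"x":-0.8,"y":0.5,"z":0,"ax":0,"ay":0,"az":0.025,"grip":0},{"x":-1.5,"y":1,"z":0,"ax":0,"ay":0,"az":0.05,"grip":0},{"x":-2.2,"y":1.4,"z":0,"ax":0,"ay":0,"az":0.07,"grip":0},{"x":-2.2,"y":1.4,"z":0,"ax":0,"ay":0,"az":0.07,"grip":0}]'
python3 -c "from h import *;look('f')"
```

```text
time: 4.05
tcp_pos: [0.5921, 0.0574, 0.079]
eef_rot: [179.9, 0.0, 112.6]
force: [0.4, -0.1, 0.5]
gripper_width: 0.001
4.1 [0.5921 0.0574 0.079 ] [179.9   0.  112.6] [ 0.43 -0.24  0.42] [  4.  28. 100.  -0.  52. -18.]
```

View pics/s_f.png

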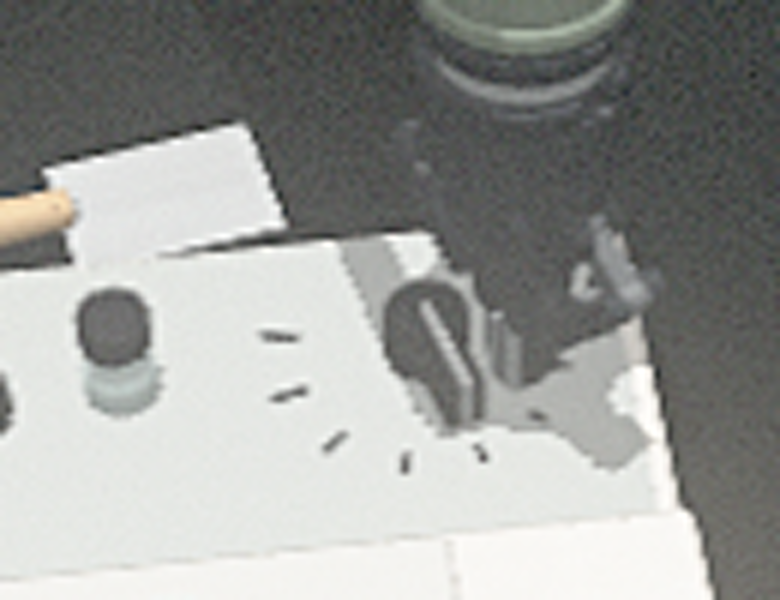

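```bash
python3 -c "
from h import *
plan([1.3,1.4,1.5,1.55,1.6,1.64,1.68])"
```

```text
1.3 row [-2.8  1.4 -0. ] [0.001 0.001 0.081]
1.4 row [-6.5  2.8 -0. ] [0.001 0.001 0.181]
1.5 row [-10.3   3.9  -0. ] [0.001 0.    0.281]
1.55 row [-12.3   4.2  -0. ] [0.001 0.    0.331]
1.6 row [-14.3   4.5  -0. ] [0.001 0.    0.381]
1.64 row [-15.9   4.7  -0. ] [0.001 0.    0.421]
1.68 row [-17.4   4.8  -0. ] [0.001 0.    0.461]
```

```bash
python3 -m jog '[{"x":-2.8,"y":1.4,"z":0,"ax":0,"ay":0,"az":0.081,"grip":0},{"x":-6.5,"y":2.8,"z":0,"ax":0,"ay":0,"az":0.181,"grip":0},{"x":-8.4,"y":3.4,"z":0,"ax":0,"ay":0,"az":0.23,"grip":0},{"x":-10.3,"y":3.9,"z":0,"ax":0,"ay":0,"az":0.281,"grip":0},{"x":-12.3,"y":4.2,"z":0,"ax":0,"ay":0,"az":0.331,"grip":0},{"x":-14.3,"y":4.5,"z":0,"ax":0,"ay":0,"az":0.381,"grip":0},{"x":-15.9,"y":4.7,"z":0,"ax":0,"ay":0,"az":0.421,"grip":0},{"x":-15.9,"y":4.7,"z":0,"ax":0,"ay":0,"az":0.421,"grip":0}]'
python3 -c "from h import *;look('g')"
```

```text
time: 4.9
tcp_pos: [0.6024, 0.0446, 0.0789]
eef_rot: [180.0, -0.0, 88.5]
force: [-0.9, 0.5, 0.2]
gripper_width: -0.002
4.95 [0.6024 0.0446 0.0789] [180.    0.   88.6] [-1.5   0.65  0.1 ] [ 3. 29. 98. -0. 53.  5.]
```

View pics/s_g.png

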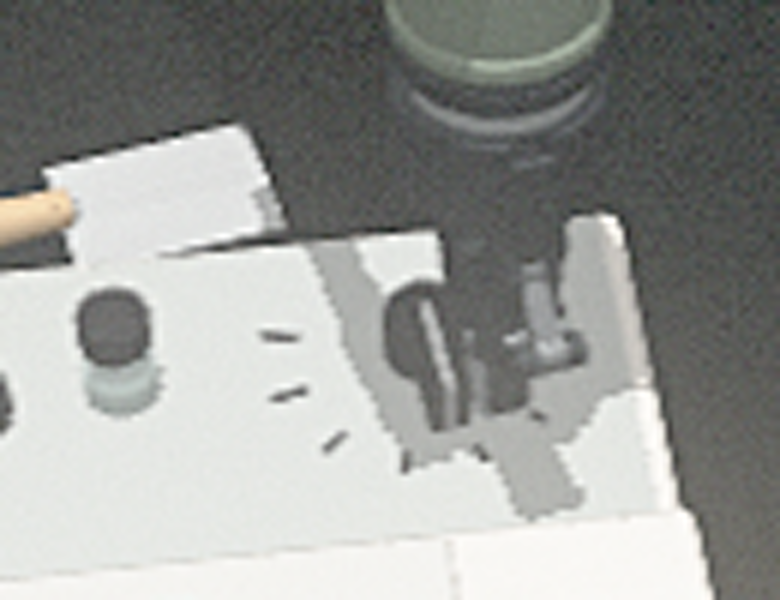

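```bash
python3 -c "
from h import *
plan([1.68,1.72,1.76,1.80])"
```

```text
1.68 row [-1.5  0.9 -0.1] [0.001 0.    0.041]
1.72 row [-2.9  1.5 -0.1] [0.001 0.    0.081]
1.76 row [-4.4  2.1 -0.1] [0.001 0.    0.121]
1.8 row [-5.9  2.7 -0.1] [0.001 0.    0.161]
```

```bash
python3 -m jog '[{"x":-1.5,"y":0.9,"z":0,"ax":0,"ay":0,"az":0.041,"grip":0},{"x":-2.9,"y":1.5,"z":0,"ax":0,"ay":0,"az":0.081,"grip":0},{"x":-4.4,"y":2.1,"z":0,"ax":0,"ay":0,"az":0.121,"grip":0},{"x":-5.2,"y":2.4,"z":0,"ax":0,"ay":0,"az":0.14,"grip":0},{"x":-5.2,"y":2.4,"z":0,"ax":0,"ay":0,"az":0.14,"grip":0}]'
python3 -c "from h import *;look('i')"
```

```text
time: 5.45
tcp_pos: [0.6047, 0.0393, 0.0789]
eef_rot: [180.0, 0.0, 80.6]
force: [0.8, 0.0, 0.1]
gripper_width: -0.001
5.5 [0.6047 0.0393 0.0789] [180.    0.   80.6] [-0.24  0.09 -0.41] [ 3. 29. 98. -0. 53. 12.]
```

View pics/s_i.png

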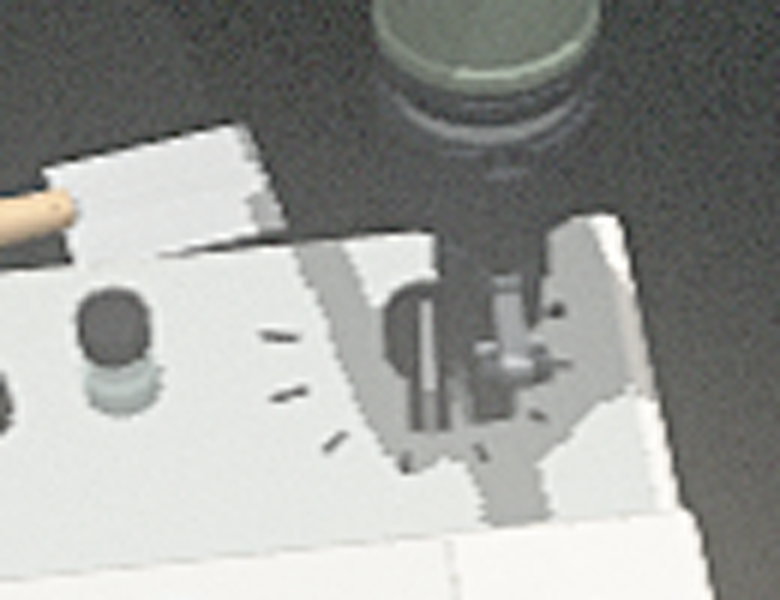

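```bash
python3 -c "from h import *;look('j')"
```

```text
5.55 [0.6046 0.0394 0.0789] [180.   -0.   80.6] [-0.21 -0.46  0.78] [ 3. 29. 98. -0. 53. 12.]
```

View pics/s_j.png

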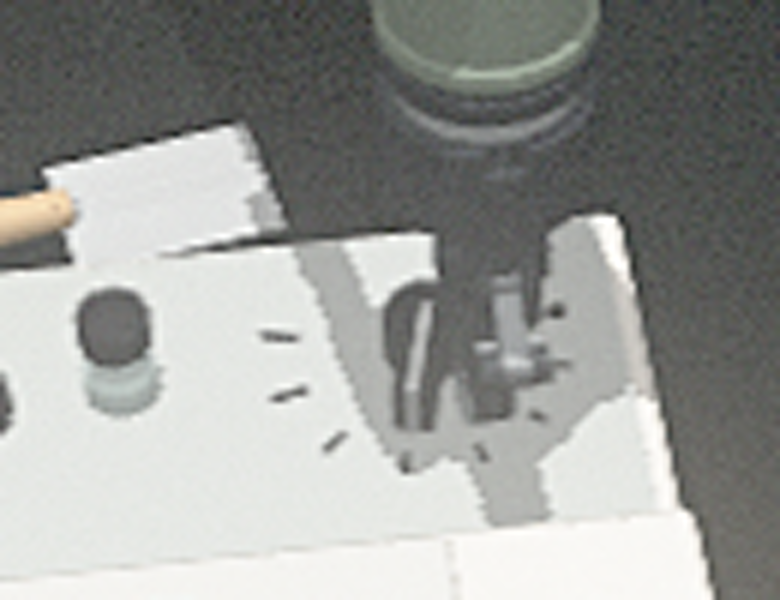

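Stop 4 is reached: the ridge now ends at (412,390), and the previous picture caught it mid-jump. One more click to go.

```bash
python3 -c "
from h import *
plan([1.88,1.96,2.04,2.1,2.15,2.2])"
```

```text
1.88 row [-3.5  1.7 -0.1] [ 0.001 -0.     0.102]
1.96 row [-6.5  2.9 -0.1] [ 0.001 -0.     0.182]
2.04 row [-9.6  3.7 -0.1] [ 0.001 -0.     0.262]
2.1 row [-11.9   4.2  -0.1] [ 0.001 -0.     0.322]
2.15 row [-13.9   4.5  -0.1] [ 0.001 -0.     0.372]
2.2 row [-15.8   4.7  -0.1] [ 0.001 -0.     0.422]
```

```bash
python3 -m jog '[{"x":-3.5,"y":1.7,"z":0,"ax":0,"ay":0,"az":0.102,"grip":0},{"x":-6.5,"y":2.9,"z":0,"ax":0,"ay":0,"az":0.182,"grip":0},{"x":-8,"y":3.3,"z":0,"ax":0,"ay":0,"az":0.222,"grip":0},{"x":-9.6,"y":3.7,"z":0,"ax":0,"ay":0,"az":0.262,"grip":0},{"x":-11.9,"y":4.2,"z":0,"ax":0,"ay":0,"az":0.322,"grip":0},{"x":-13.9,"y":4.5,"z":0,"ax":0,"ay":0,"az":0.372,"grip":0},{"x":-15.8,"y":4.7,"z":0,"ax":0,"ay":0,"az":0.422,"grip":0},{"x":-15.8,"y":4.7,"z":0,"ax":0,"ay":0,"az":0.422,"grip":0}]'
python3 -c "from h import *;look('k0');look('k')
plan([2.24,2.28,2.32,2.36])"
```

```text
time: 6.35
tcp_pos: [0.6066, 0.0232, 0.0789]
eef_rot: [180.0, -0.0, 56.4]
force: [-0.1, 0.1, -0.0]
gripper_width: -0.002
6.4 [0.6066 0.0232 0.0789] [180.   -0.   56.5] [-0.27  0.8   0.66] [ 1. 29. 98.  0. 53. 35.]
6.45 [0.6066 0.0232 0.0789] [180.   -0.   56.5] [-0.5   0.45  0.33] [ 1. 29. 98.  0. 53. 35.]
2.24 row [-1.6  0.9 -0.1] [ 0.    -0.     0.041]
2.28 row [-3.   1.6 -0.1] [ 0.    -0.     0.081]
2.32 row [-4.5  2.2 -0.1] [ 0.    -0.001  0.121]
2.36 row [-6.   2.7 -0.1] [ 0.    -0.001  0.161]
```

View pics/s_k.png

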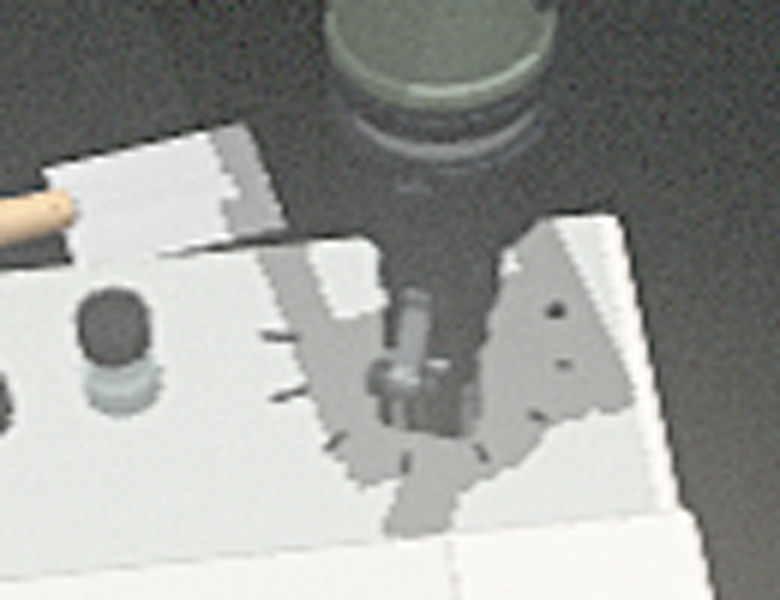

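```bash
python3 -m jog '[{"x":-0.8,"y":0.5,"z":0,"ax":0,"ay":0,"az":0.02,"grip":0},{"x":-1.6,"y":0.9,"z":0,"ax":0,"ay":0,"az":0.041,"grip":0},{"x":-2.3,"y":1.3,"z":0,"ax":0,"ay":0,"az":0.061,"grip":0},{"x":-2.3,"y":1.3,"z":0,"ax":0,"ay":0,"az":0.061,"grip":0}]'
python3 -c "from h import *;look('l0');look('l')
plan([2.28,2.32,2.36])"
```

```text
time: 6.85
tcp_pos: [0.6065, 0.0204, 0.0789]
eef_rot: [180.0, -0.0, 53.0]
force: [0.5, 0.9, 0.2]
gripper_width: -0.003
6.9 [0.6065 0.0204 0.0789] [180.  -0.  53.] [ 0.56 -0.13  0.98] [ 1. 29. 98. -0. 53. 38.]
6.95 [0.6065 0.0205 0.0789] [180.  -0.  53.] [ 0.26 -0.05 -0.28] [ 1. 29. 98. -0. 53. 38.]
2.28 row [-0.6  0.2 -0.1] [ 0.001 -0.     0.02 ]
2.32 row [-2.1  0.9 -0.1] [ 0.001 -0.     0.06 ]
2.36 row [-3.5  1.5 -0.1] [ 0.001 -0.     0.1  ]
```

View pics/s_l.png

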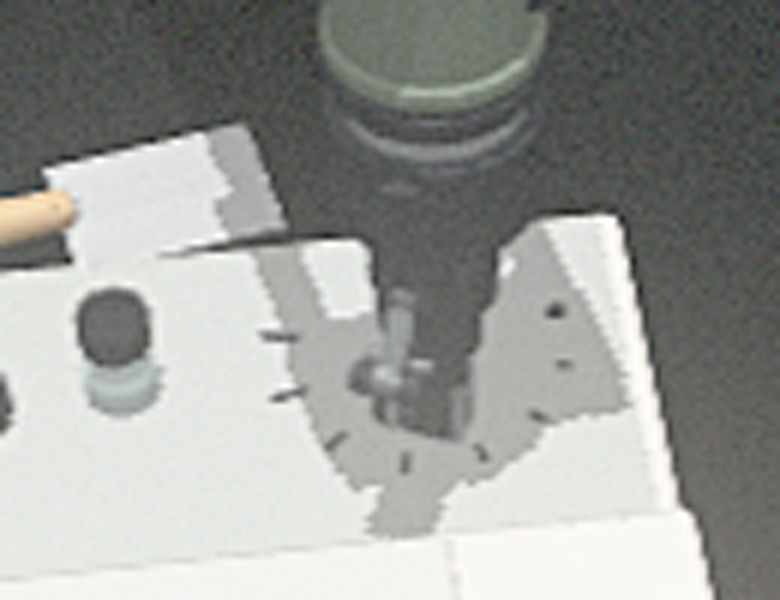

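```bash
python3 -m jog '[{"x":-0.7,"y":0.3,"z":0,"ax":0,"ay":0,"az":0.02,"grip":0},{"x":-1.4,"y":0.6,"z":0,"ax":0,"ay":0,"az":0.04,"grip":0},{"x":-2.1,"y":0.9,"z":0,"ax":0,"ay":0,"az":0.06,"grip":0},{"x":-2.1,"y":0.9,"z":0,"ax":0,"ay":0,"az":0.06,"grip":0}]'
python3 -c "from h import *;look('m0');look('m')
plan([2.32,2.36])"
```

```text
time: 7.35
tcp_pos: [0.6059, 0.018, 0.0789]
eef_rot: [180.0, -0.0, 49.5]
force: [-0.8, 0.2, -0.0]
gripper_width: 0.0
7.4 [0.6059 0.0181 0.0789] [180.   -0.   49.5] [-0.37 -0.29  0.32] [ 1. 29. 98. -0. 53. 41.]
7.45 [0.6059 0.0181 0.0789] [180.   -0.   49.6] [ 0.01 -0.29  0.15] [ 1. 29. 98. -0. 53. 41.]
2.32 row [ 0.2 -0.1 -0.1] [ 0.001 -0.     0.   ]
2.36 row [-1.2  0.7 -0.1] [ 0.001 -0.     0.04 ]
```

View pics/s_m.png

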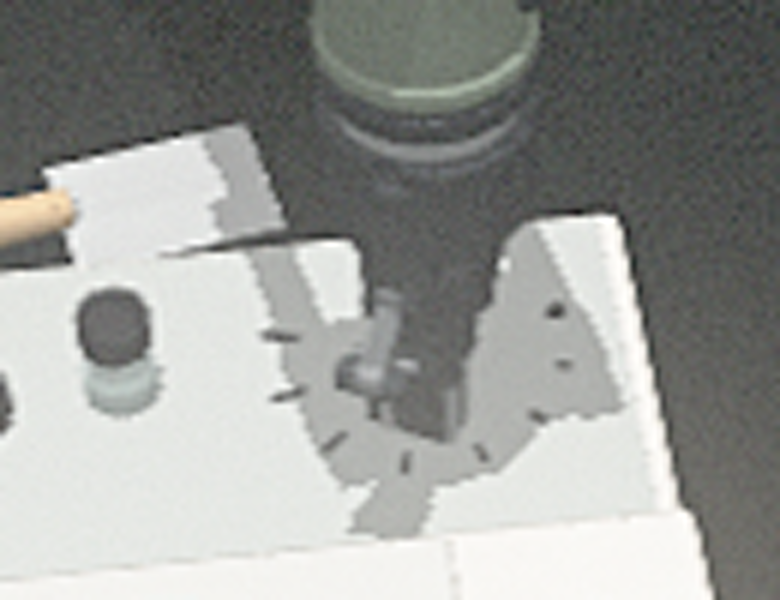

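Run:
```python
from h import *
ims=[]
p=np.load("p.npy")+[.001,.001,0]
base=capture("scene")
def draw(a,f,k,o):
    for h in (.061,.084):
        q=[]
        for rr,l in((.017,.008),(.04,.008),(.04,-.008),(.017,-.008)):
            t=1.8326-f;q.append((-.008+rr*np.cos(t)-l*np.sin(t),.095+rr*np.sin(t)+l*np.cos(t),h))
        z=((proj("scene",W(p,q))-o+.5)*k).astype(int);cv2.polylines(a,[z],True,(0,0,255) if h<.07 else (0,255,0),1)
for f in (None,2.356,2.618):
    a=base[185:230,250:305,::-1].astype(float);a=np.clip((a/255)**.5*255*1.1,0,255).astype('u1')
    a=cv2.resize(a,None,fx=7,fy=7,interpolation=cv2.INTER_CUBIC)
    if f: draw(a,f,7,np.array([250,185]))
    ims.append(a)
cv2.imwrite("pics/s_n.png",cv2.resize(np.hstack(ims),(800,218)) if 0 else np.vstack([np.hstack(ims[:2]),np.hstack([ims[2],ims[0]])])[:, :])
```

```text
(no output)
```

View pics/s_n.png

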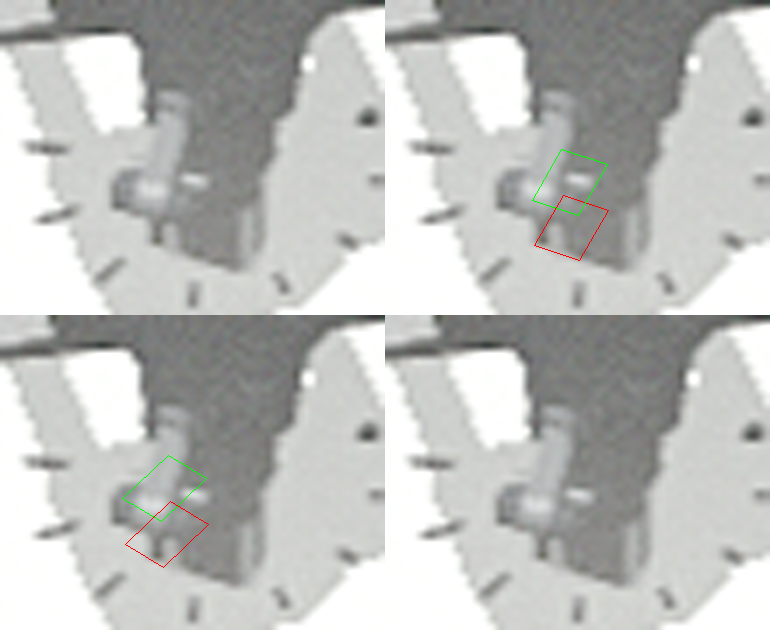

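The fin is still at about the crest (2.33): its outer bottom corner shows at (155,240) in the first tile. A little more push is needed.

```bash
python3 -m jog '[{"x":-0.6,"y":0.3,"z":0,"ax":0,"ay":0,"az":0.02,"grip":0},{"x":-1.2,"y":0.6,"z":0,"ax":0,"ay":0,"az":0.04,"grip":0},{"x":-1.2,"y":0.6,"z":0,"ax":0,"ay":0,"az":0.04,"grip":0},{"x":-1.2,"y":0.6,"z":0,"ax":0,"ay":0,"az":0.04,"grip":0}]'
python3 -c "from h import *;look('o')
plan([2.36,2.38,2.4,2.44])"
```

```text
time: 7.9
tcp_pos: [0.6055, 0.0168, 0.0789]
eef_rot: [180.0, -0.0, 47.3]
force: [-1.1, 1.1, -0.9]
gripper_width: 0.0
7.95 [0.6055 0.0168 0.0789] [180.   -0.   47.3] [-0.1  -0.77 -0.44] [ 1. 29. 98. -0. 53. 43.]
2.36 row [-0.   0.1 -0.1] [ 0.001 -0.     0.   ]
2.38 row [-0.7  0.5 -0.1] [ 0.001 -0.     0.02 ]
2.4 row [-1.5  0.9 -0.1] [ 0.001 -0.     0.04 ]
2.44 row [-2.9  1.5 -0.1] [ 0.001 -0.     0.08 ]
```

View pics/s_o.png

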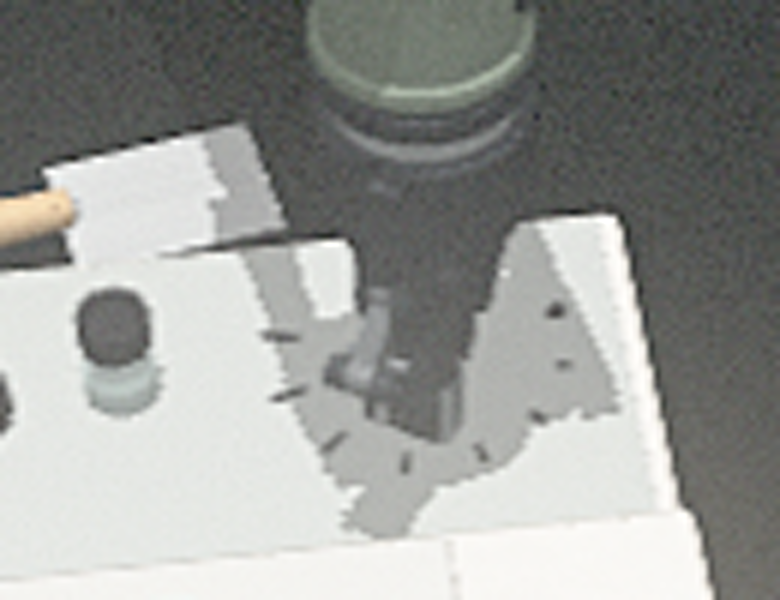

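```bash
python3 -m jog '[{"x":-0.7,"y":0.5,"z":0,"ax":0,"ay":0,"az":0.02,"grip":0},{"x":-1.5,"y":0.9,"z":0,"ax":0,"ay":0,"az":0.04,"grip":0},{"x":-1.5,"y":0.9,"z":0,"ax":0,"ay":0,"az":0.04,"grip":0},{"x":-1.5,"y":0.9,"z":0,"ax":0,"ay":0,"az":0.04,"grip":0}]'
python3 -c "from h import *;look('q')
plan([2.4,2.42,2.44])"
```

```text
time: 8.35
tcp_pos: [0.6052, 0.015, 0.0789]
eef_rot: [180.0, -0.0, 45.0]
force: [0.1, -1.1, 0.2]
gripper_width: 0.004
8.4 [0.6052 0.0151 0.0789] [180.  -0.  45.] [-0.05  0.39 -0.38] [ 0. 29. 98. -0. 53. 45.]
2.4 row [ 0.  -0.1 -0.1] [ 0.001 -0.     0.   ]
2.42 row [-0.7  0.3 -0.1] [ 0.001 -0.     0.02 ]
2.44 row [-1.4  0.6 -0.1] [ 0.001 -0.     0.04 ]
```

View pics/s_q.png

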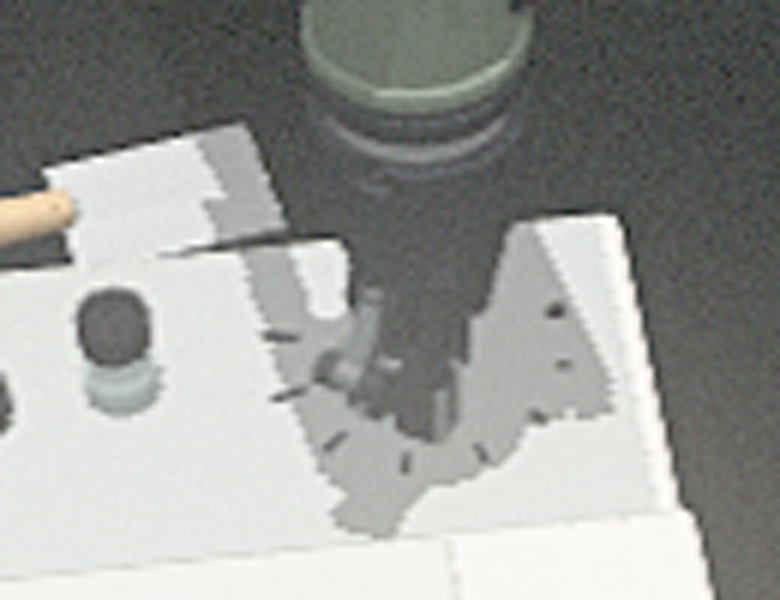

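```bash
cat >> h.py <<'E'
def fin(tag,fs,T=(.001,.001,0)):
    p=np.load("p.npy")+T
    base=capture("scene");ims=[]
    o=np.array([250,185]);k=7
    for f in fs:
        a=base[185:230,250:305,::-1].astype(float);a=np.clip((a/255)**.5*255*1.1,0,255).astype('u1')
        a=cv2.resize(a,None,fx=7,fy=7,interpolation=cv2.INTER_CUBIC)
        if f:
          for h in (.061,.084):
            q=[]
            for rr,l in((.017,.008),(.04,.008),(.04,-.008),(.017,-.008)):
                t=1.8326-f;q.append((-.008+rr*np.cos(t)-l*np.sin(t),.095+rr*np.sin(t)+l*np.cos(t),h))
            z=((proj("scene",W(p,q))-o+.5)*k).astype(int);cv2.polylines(a,[z],True,(0,0,255) if h<.07 else (0,255,0),1)
        ims.append(a)
    cv2.imwrite(f"pics/f_{tag}.png",np.hstack(ims))
E
python3 -c "from h import *;fin('a',[0,2.618])"
```

```text
(no output)
```

View pics/f_a.png

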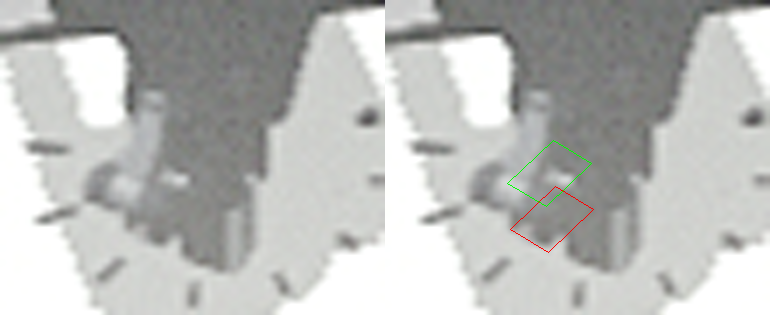

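The fin now fits the stop-5 outline. I'll back off, lift and check.

```bash
python3 -m jog '[{"x":3,"y":-1,"z":0,"ax":0,"ay":0,"az":0,"grip":0},{"x":7,"y":-2,"z":0,"ax":0,"ay":0,"az":0,"grip":0},{"x":7,"y":-2,"z":-30,"ax":0,"ay":0,"az":0,"grip":0},{"x":7,"y":-2,"z":-75,"ax":0,"ay":0,"az":0,"grip":0},{"x":7,"y":-2,"z":-100,"ax":0,"ay":0,"az":0,"grip":0},{"x":7,"y":-2,"z":-100,"ax":0,"ay":0,"az":0,"grip":0}]'
python3 -c "from h import *;look('r');fin('b',[0,2.618])"
```

```text
time: 9.05
tcp_pos: [0.6113, 0.0219, 0.1836]
eef_rot: [179.6, -0.4, 45.0]
force: [1.3, 0.3, -0.2]
gripper_width: 0.001
9.1 [0.6098 0.0218 0.181 ] [179.8  -0.2  45. ] [-0.5  -0.36 -0.43] [ 1. 24. 90. -0. 66. 46.]
```

View pics/s_r.png

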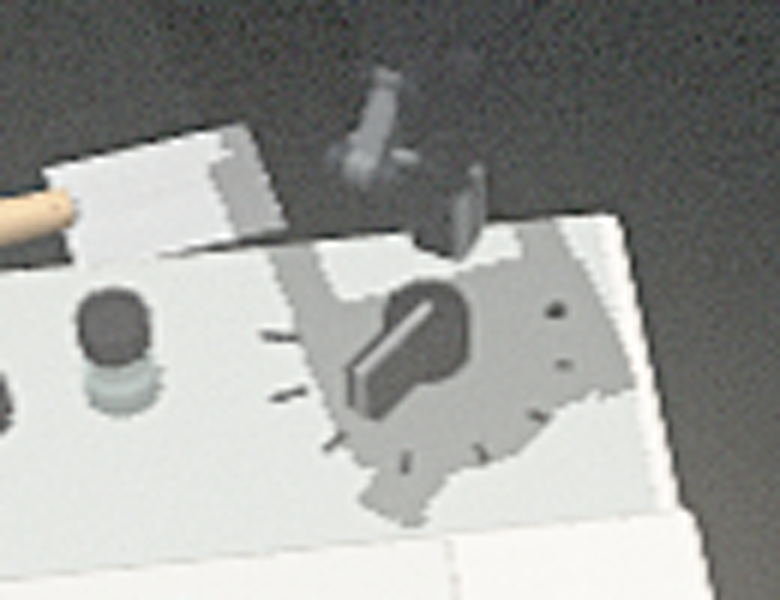

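View pics/f_b.png

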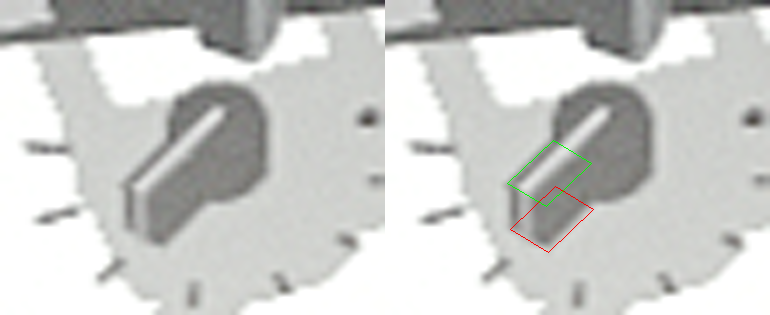

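```bash
python3 -c "
from h import *
to(.532,-.148,.14,45);to(.532,-.148,.098,45)"
```

```text
row [-174.3   65.8   39.1] [ 0.001 -0.001 -0.   ]
row [-174.3   65.7   81.1] [ 0.001 -0.001 -0.   ]
```

```bash
python3 -m jog '[{"x":-45,"y":17,"z":0,"ax":0,"ay":0,"az":0,"grip":0},{"x":-90,"y":34,"z":0,"ax":0,"ay":0,"az":0,"grip":0},{"x":-135,"y":51,"z":0,"ax":0,"ay":0,"az":0,"grip":0},{"x":-174,"y":66,"z":10,"ax":0,"ay":0,"az":0,"grip":0},{"x":-174,"y":66,"z":35,"ax":0,"ay":0,"az":0,"grip":0},{"x":-174,"y":66,"z":60,"ax":0,"ay":0,"az":0,"grip":0},{"x":-174,"y":66,"z":76,"ax":0,"ay":0,"az":0,"grip":0},{"x":-174,"y":66,"z":76,"ax":0,"ay":0,"az":0,"grip":0}]'
python3 - <<'E'
from h import *
snap("u",{"scene":(150,140,130,100,6)})
s=r.sense();print(s['tcp_pos'],s['force']);to(.532,-.148,.087,45)
E
```

```text
time: 9.95
tcp_pos: [0.5296, -0.1472, 0.0992]
eef_rot: [-179.6, 0.2, 45.0]
force: [-0.3, 0.1, 0.2]
gripper_width: -0.001
[ 0.53091106 -0.14747451  0.10088459] [ 0.31786547 -0.36135564  0.53295301]
row [ 0.4  1.2 13.9] [-0.004  0.002 -0.   ]
```

View pics/scene_u.png

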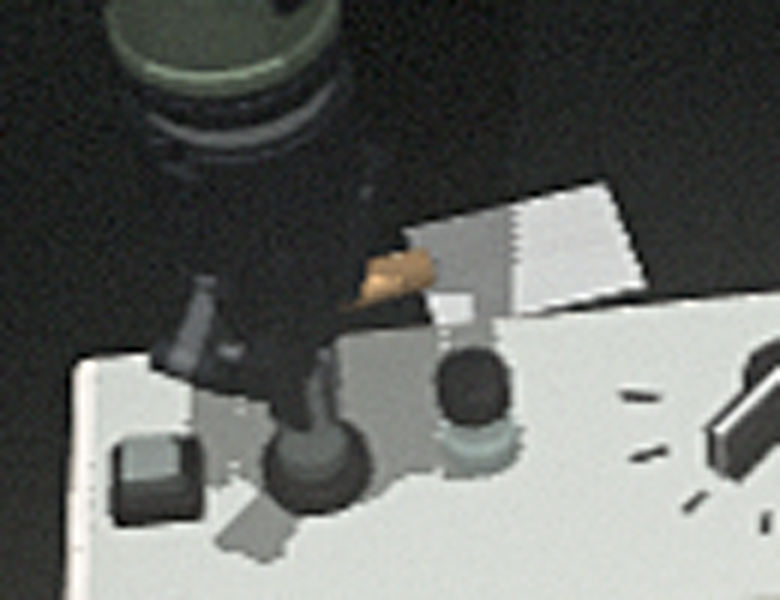

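Run:
```python
from h import *
s=r.sense();R0=R.from_euler('xyz',s['eef_rot'],degrees=True);t=s['tcp_pos']
for l in [(0,0,11),(-11,14,11),(-11,-14,11),(11,14,11),(11,-14,11)]:
    print(l,(t+R0.apply(np.array(l)/1e3)).round(3),(proj("scene",t+R0.apply(np.array(l)/1e3))-(150,140))*6)
print((proj("scene",[[.532,-.148,.082],[.536,-.149,.082]])-(150,140))*6)
a=capture("scene")[190:225,180:220,::-1].astype(float);a=np.clip((a/255)**.5*300,0,255).astype('u1')
cv2.imwrite("pics/v.png",cv2.resize(a,None,fx=14,fy=14,interpolation=cv2.INTER_CUBIC))
```

```text
(0, 0, 11) [ 0.531 -0.147  0.09 ] [[305.78716037 412.23490094]]
(-11, 14, 11) [ 0.533 -0.165  0.09 ] [[260.53234222 428.67472158]]
(-11, -14, 11) [ 0.513 -0.145  0.09 ] [[300.5429809  377.07161705]]
(11, 14, 11) [ 0.549 -0.15   0.09 ] [[311.13586989 448.09907994]]
(11, -14, 11) [ 0.529 -0.13   0.09 ] [[350.65385032 395.93607652]]
[[307.92712541 428.44287345]
 [307.76329015 436.83025415]]
```

View pics/v.png

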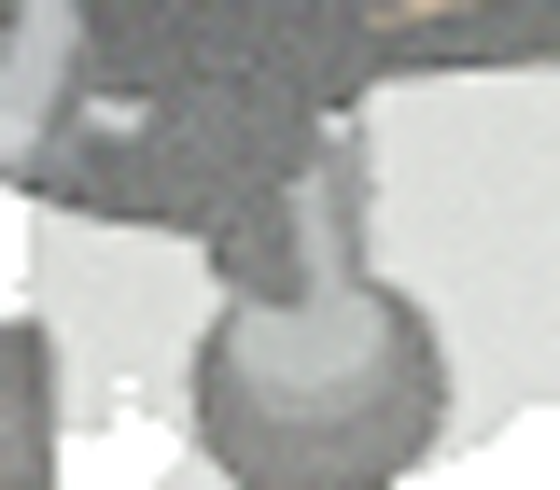

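The picture shows the fingertip's near corner over the button's centre, so the block sits about 9 mm short. I'll shift +x and press while watching force.

```bash
python3 -c "
from h import *
to(.540,-.149,.100,45);to(.540,-.149,.089,45)"
```

```text
row [4.8 6.6 2.1] [-0.001  0.    -0.   ]
row [ 4.8  6.6 13.1] [-0.001  0.    -0.   ]
```

```bash
python3 -m jog '[{"x":4.8,"y":6.6,"z":0,"ax":0,"ay":0,"az":0,"grip":0},{"x":4.8,"y":6.6,"z":2,"ax":0,"ay":0,"az":0,"grip":0},{"x":4.8,"y":6.6,"z":6,"ax":0,"ay":0,"az":0,"grip":0},{"x":4.8,"y":6.6,"z":9,"ax":0,"ay":0,"az":0,"grip":0},{"x":4.8,"y":6.6,"z":12,"ax":0,"ay":0,"az":0,"grip":0},{"x":4.8,"y":6.6,"z":13,"ax":0,"ay":0,"az":0,"grip":0},{"x":4.8,"y":6.6,"z":13,"ax":0,"ay":0,"az":0,"grip":0},{"x":4.8,"y":6.6,"z":13,"ax":0,"ay":0,"az":0,"grip":0}]'
python3 - <<'E'
from h import *
a=capture("scene")[190:225,180:220,::-1].astype(float);a=np.clip((a/255)**.5*300,0,255).astype('u1')
cv2.imwrite("pics/w.png",cv2.resize(a,None,fx=14,fy=14,interpolation=cv2.INTER_CUBIC))
s=r.sense();print(s['tcp_pos'],s['force'])
E
```

```text
time: 10.85
tcp_pos: [0.54, -0.1489, 0.0894]
eef_rot: [-179.9, 0.0, 45.0]
force: [-0.7, 0.2, 1.7]
gripper_width: 0.001
[ 0.5400459  -0.14890859  0.0894371 ] [-0.19347352  1.48032127  3.99533647]
```

View pics/w.png

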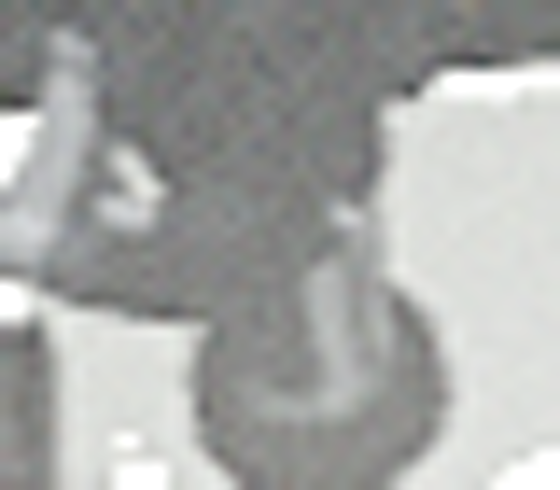

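```bash
python3 -m jog '[{"x":0,"y":0,"z":1.5,"ax":0,"ay":0,"az":0,"grip":0},{"x":0,"y":0,"z":3,"ax":0,"ay":0,"az":0,"grip":0},{"x":0,"y":0,"z":3.5,"ax":0,"ay":0,"az":0,"grip":0},{"x":0,"y":0,"z":3.5,"ax":0,"ay":0,"az":0,"grip":0}]'
```

```text
time: 11.3
tcp_pos: [0.5401, -0.1489, 0.0869]
eef_rot: [-180.0, -0.0, 45.0]
force: [-3.3, 0.9, 10.8]
gripper_width: -0.003
```

```bash
python3 -m jog '[{"x":0,"y":0,"z":1.5,"ax":0,"ay":0,"az":0,"grip":0},{"x":0,"y":0,"z":1.5,"ax":0,"ay":0,"az":0,"grip":0},{"x":0,"y":0,"z":1.5,"ax":0,"ay":0,"az":0,"grip":0}]'
```

```text
time: 11.6
tcp_pos: [0.5401, -0.1489, 0.0869]
eef_rot: [180.0, -0.0, 45.0]
force: [-3.7, 1.5, 13.4]
gripper_width: 0.001
```

The tip has bottomed at z = 0.0759 (6 mm below the button-up height) with 13 N on it. That is fully down. Lifting.

```bash
python3 -m jog '[{"x":0,"y":0,"z":-5,"ax":0,"ay":0,"az":0,"grip":0},{"x":0,"y":0,"z":-25,"ax":0,"ay":0,"az":0,"grip":0},{"x":0,"y":0,"z":-70,"ax":0,"ay":0,"az":0,"grip":0},{"x":0,"y":0,"z":-110,"ax":0,"ay":0,"az":0,"grip":0},{"x":0,"y":0,"z":-140,"ax":0,"ay":0,"az":0,"grip":0},{"x":0,"y":0,"z":-140,"ax":0,"ay":0,"az":0,"grip":0},{"x":0,"y":0,"z":-140,"ax":0,"ay":0,"az":0,"grip":0}]'
python3 -c "
from h import *
snap('z',{'scene':(80,130,320,200,2.5),'top':(180,80,280,220,2.8)});print(r.sense()['tcp_pos'])"
```

```text
time: 12.3
tcp_pos: [0.5399, -0.1491, 0.2267]
eef_rot: [180.0, -0.0, 45.0]
force: [-0.2, -0.1, -0.5]
gripper_width: 0.005
[ 0.53912802 -0.14876485  0.22510997]
```

View pics/scene_z.png

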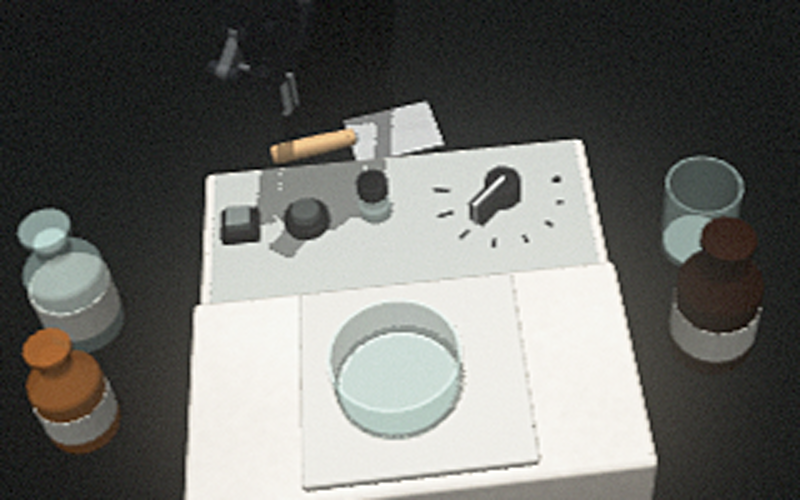

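View pics/top_z.png

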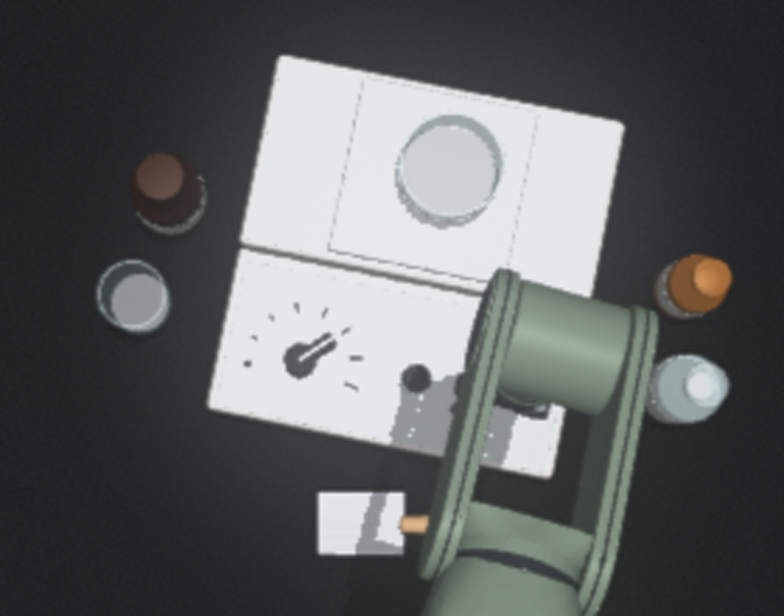

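Run:
```python
from h import *
b=cv2.imread("pics/scene0.png");a=np.ascontiguousarray(capture("scene")[:,:,::-1])
f=lambda i:cv2.resize(np.clip((i[195:235,160:250].astype(float)/255)**.5*280,0,255).astype('u1'),None,fx=7,fy=7,interpolation=cv2.INTER_CUBIC)
cv2.imwrite("pics/cmp.png",np.vstack([f(b),f(a)]))
```

```text
(no output)
```

View pics/cmp.png

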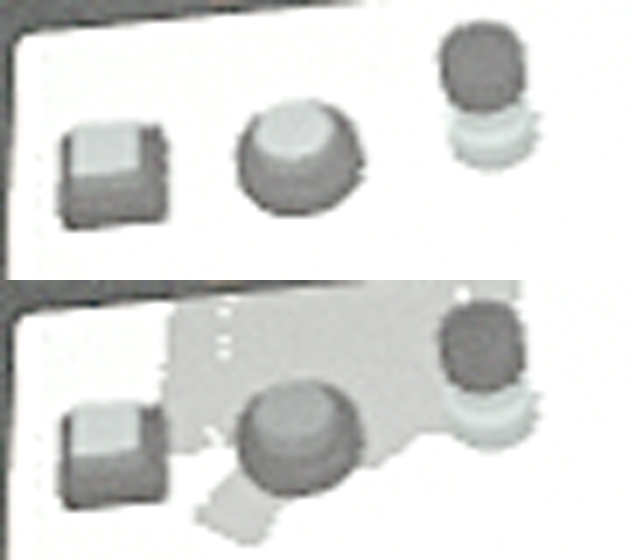

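Both buttons are up, at the same positions as before (start top at (295,130) and (295,410)), and the jar hasn't moved. Handing in.

```bash
python3 -c "
from cell import r
print(r.job_done())"
```

```text
the job is handed in; nothing more can be done
None
```

The stirrer is set to speed 5 and started, and the job is handed in; `job_done()` gave no verdict. The selector began at stop 2, so I pushed the pointer clockwise with the closed fingertips through three clicks to the fifth stop. I then pressed the round start button once and lifted clear.

**Last checks**
- **Selector:** both cameras show the pointer on tick 5. It did not go past it.
- **Start button:** the fingertip stopped 6 mm below the button's up height with about 13 N on it, which is fully down. The later picture shows it up again.
- **Stop button and loose things:** in the pictures the stop button is up and the jar, dish, bottles, beaker and spatula look unmoved. I measured none of their positions afterwards.
- **Robot:** it is clear of everything, about 0.2 m up.

**What disagreed**
- **Cameras:** the two cameras placed the stirrer about 8 mm apart in x. I corrected for this from where the finger met the pointer and from how it lay against the button in the pictures.
- **First move:** my first move call was refused, apparently because rows need every key. Nothing moved.

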